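# Try the taper gauge in the load-frame adapter and wedge it loose

### The job

Check the taper socket of the load-frame adapter: take the T-handled taper gauge from the plywood stand (leave the round-knobbed straight plug where it is) and set it into the socket with its T-bar roughly in line with the wedge bar, then push it down and twist it until its collar is fully home on the rim and the T-bar stands square across the wedge bar. Let go, then drive the wedge bar all the way in by its head, so that it lifts the gauge, and leave the gauge standing loose in the socket.

Things in the scene. Friction and masses are not known exactly. Their poses are not given: they have to be found in the camera images.
- gauge: Steel taper gauge, 0.35 kg, upright in a stand 78 mm high (2 holes, pitch 94). Origin: centre of its collar's underside; z up, x along its T-bar. Collar 50 dia, 6 thick; neck 16 dia; T-bar 70 long (x), 14 wide, 18 high, middle 39 above origin. Taper shank below the collar: 27 dia to 19 dia at 50 down; round nose 8 dia ends 58 down.
- adapter: Dark steel block 84 x 84, 80 mm high, fixed, on a foot 120 x 120 x 10; taper socket in its top, mouth 40 dia. Origin: socket axis at the table; x = the way the wedge bar is driven in. Gauge home: its origin 80 above. It stops 8 mm proud by its weight, goes home with a 5 N push and stays; turns freely. T-bar in line: up to 45 degrees off the wedge bar; square: within 15.
- drift (a joint): Steel wedge bar sliding level along adapter x through its slot. 0 = out (starts 0 to 0.010), 0.055 m = fully in, a stop. Resists 4 N, up to 10 N while lifting; stays where left. Head: upright plate 10 thick, 44 wide, 14 to 70 mm above the table; its outer face is at adapter x = -0.180 + joint value, y = 0. Fully in it lifts the gauge 7 mm. Keep it out until the gauge is seated.
- plain_plug: Bystander in the stand's other hole: steel plug, same 50 mm collar, straight shank 22 mm dia, round knob 36 mm dia on top, no T-bar. Origin: centre of its collar's underside; knob top 46 mm above. Not to be moved.

How it is judged:
By the outcome, as a careful person would: the job done as asked, in the order asked, and still so for the second after the job is handed in, with the robot touching nothing.
It also fails if it takes over 58 s, if anything falls off the work surface, if the arm or the gripper's body presses on something with over 40 N, if the wrist force passes 120 N, or if a joint passes its speed limit or range.

### The arm

A 6-joint arm with a two-finger parallel gripper is mounted at the origin on the work surface. World frame = base frame: x ahead of the robot, y to its left, z up, the work surface at z = 0. Lengths are in mm, angles in rad, forces in N, time in s.
With the tool pointing down it reaches from about 325 to 850 mm from the base axis. Payload 4.4 kg.
Tool frame: the origin (TCP) lies on the mounting face of the last link; the fingertips stand 199 mm ahead of it and the grasp point (between the pads) lies 180 mm ahead of it (r.tip_reach is the distance from the TCP to the fingertips, in mm); y points along the fingers, x is the direction in which the jaws open and shut, and the axes are right-handed (so a half turn about y gives the same grasp; the last joint's range is limited). The gripper opens to 94 mm and grips with 3 to 60 N. Pads are 16 mm wide; open, the fingers measure 119 mm over their backs; the gripper's body (75 mm by 177 mm) begins 78 mm behind the grasp point.
Start: joints at [-1.377, 0.207, 1.542, -0, 1.393, -0.15], TCP at [193.802, -541.359, 404.647] pointing down, gripper open.
Joint ranges: [-2.73, 2.73], [-0.86, 2.22], [0.23, 2.46], [-1.11, 4.25], [0.08, 2.63], [-2.82, 2.82]. Speed limits (rad/s): [2.79, 2.79, 3.14, 3.14, 3.14, 3.14].

### API

Orientations are given as a rotation vector (axis times angle).
In Python, from cell import sensors, capture, workorder, r gives the robot as it stands.
- The arm moves only by the tool send_rows, never from a script. Its argument "series" is a list of rows, each a list of 3 entries, a list of its own where there are three numbers: the opening in per cent of the stroke, from 0 (shut) to 100 (fully open), then the shift along the tool's x, y, z in m, then the turn about the tool's y in rad. A call has 1 to 5 rows; each row is the pose to reach, as a shift and turn from the pose commanded when the call began, along the tool's axes at that moment; what a row does not reach only later rows make up. A row lasts 1/8 s, in which the tool goes at most 62.5 mm and 10.7 degrees, less where a joint would pass 70% of its speed; a pose out of reach is approached as far as the arm can. A call with a gripper value outside its range is refused whole. The fingers move at their own pace and stop on an object; the grip force is fixed at half the most. Time passes only in rows, so rows that repeat a pose let the fingers close. It gives the time, the measured TCP pose, the force and the opening at its end, in the units of the state.
- sensors.get_obs(): the state, without advancing time (a new reading comes with each control period).
- capture(name): name is "scene" or "top"; returns a dict with "image" (384x512x3 uint8, red, green, blue), "fx", "fy", "cx", "cy" (pixels), "dist" ([k1, k2, p1, p2, k3] as OpenCV has them; the pictures are not rectified), "R" (3x3) and "t" (3): a world point X has camera coordinates R X + t. Camera axes: x right, y down, z forward; pixel columns grow to the right and rows downward; lengths in mm; the calibration is good to about 2 mm. A picture is of the moment at which its call begins. There is no depth.
- workorder.finish_job(): hands the job in, once; it reports no verdict.
The state is a dict: "t": time; "joints": joint angles; "qd": joint speeds; "effort": joint torques, N m; "position": TCP position; "eef_rot": TCP orientation; "wrist_force": force on the tool from outside, world axes, zero at the start; "ft_torque": the same for the moment, N m; "grip_width": finger opening in mm.
Only numpy, scipy, OpenCV 4.12 (cv2) and the standard library are available. Lean on these libraries where they do the work, as an engineer would, in place of code of your own. Each camera call takes 0.05 s, during which the arm holds its last target.

## Working session

There is one attempt and no reset: what is moved stays moved. The work goes in short steps, Python scripts to look and compute and a tool call to move; the robot and the scene stay as the last step left them, time stands still between calls to the robot, and variables do not carry over. Pictures are saved under pics/ and viewed, and the job is handed in when it is done.

Besides the shell and the picture viewer there is one more tool, called in YAML: its name, and indented under it one key for each argument. send_rows: Moves the arm, as the interface text tells. Its arguments: {"type":"object","properties":{"series":{"type":"array"}},"required":["series"]}

```bash
ls; mkdir -p pics; python3 - <<'E'
from cell import sensors, capture, workorder, r
import cv2
print(sensors.get_obs())
for n in("scene","top"):
    c=capture(n); cv2.imwrite(f"pics/{n}0.png",c["image"][:,:,::-1])
    print(n,{k:c[k] for k in c if k!="image"})
E
```

```text
pics
{'t': 0.0, 'joints': array([-1.37749189e+00,  2.07414173e-01,  1.54295293e+00,  1.37424393e-05,
        1.39349072e+00, -1.50473841e-01]), 'qd': array([ 1.21993324e-03,  4.49852289e-04, -1.76845103e-04,  1.30976340e-03,
        1.33413067e-03,  3.11230979e-06]), 'effort': array([ 6.32780375e-04, -3.70871222e+01, -2.81419569e+01,  6.99554477e-02,
        3.60264082e-02, -1.62951333e-04]), 'position': array([ 193.7367116 , -540.99359654,  403.49410288]), 'eef_rot': array([-1.35083097,  0.95345946, -0.95077003]), 'wrist_force': array([-0.05240634, -0.4135234 , -1.88446667]), 'ft_torque': array([-0.03357789,  0.02594985, -0.0114415 ]), 'grip_width': 93.93772100846199}
scene {'fx': 433.937270323524, 'fy': 433.937270323524, 'cx': 258.17727617335504, 'cy': 190.6919891964946, 'dist': array([-0.08981304,  0.        ,  0.        ,  0.        ,  0.        ]), 'R': array([[-0.89118006,  0.45322493,  0.01962806],
       [ 0.29534772,  0.61249882, -0.73322229],
       [-0.34433678, -0.64763598, -0.67970568]]), 't': array([ 423.64455234, -151.41969947,  967.84048504])}
top {'fx': 378.0918849646267, 'fy': 378.0918849646267, 'cx': 253.25972388387353, 'cy': 189.25037806555778, 'dist': array([-0.05648655,  0.        ,  0.        ,  0.        ,  0.        ]), 'R': array([[ 0.01764936, -0.99982467, -0.00625602],
       [-0.97778664, -0.01595263, -0.20899472],
       [ 0.20885828,  0.00980568, -0.97789676]]), 't': array([129.14640191, 524.22032374, 626.6193212 ])}
```

View pics/scene0.png

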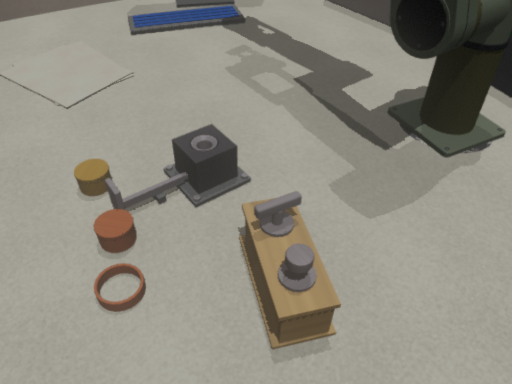

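View pics/top0.png

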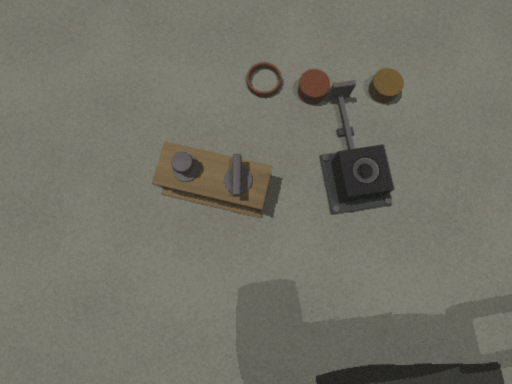

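```bash
python3 - <<'E'
from scipy.spatial.transform import Rotation as R
print(R.from_rotvec([-1.35083097,  0.95345946, -0.95077003]).as_matrix())
E
```

```text
[[ 3.37043925e-01 -4.21870464e-04  9.41488829e-01]
 [-9.41486265e-01  2.22557295e-03  3.37044004e-01]
 [-2.23754098e-03 -9.99997434e-01  3.52930596e-04]]
```

```bash
cat > h.py <<'E'
import numpy as np, cv2
def K(c): return np.array([[c["fx"],0,c["cx"]],[0,c["fy"],c["cy"]],[0,0,1.]])
def onplane(c,px,z):
    px=np.array(px,float).reshape(-1,1,2)
    u=cv2.undistortPoints(px,K(c),c["dist"]).reshape(-1,2)
    d=np.c_[u,np.ones(len(u))]@c["R"]; o=-c["R"].T@c["t"]
    s=(z-o[2])/d[:,2]; return o+d*s[:,None]
def proj(c,X):
    p,_=cv2.projectPoints(np.array(X,float).reshape(-1,1,3),cv2.Rodrigues(c["R"])[0],c["t"],K(c),c["dist"]); return p.reshape(-1,2)
E
python3 - <<'E'
from cell import capture
import cv2
c=capture("top")["image"][:,:,::-1]; s=capture("scene")["image"][:,:,::-1]
def z(im,x0,y0,x1,y1,f,n): cv2.imwrite(n,cv2.convertScaleAbs(cv2.resize(im[y0:y1,x0:x1],None,fx=f,fy=f,interpolation=cv2.INTER_CUBIC),alpha=1.6))
z(c,150,135,280,225,6,"pics/t_stand.png")
z(c,290,70,410,220,4,"pics/t_ad.png")
z(s,80,120,260,240,4,"pics/s_ad.png")
z(s,230,180,345,290,5,"pics/s_st.png")
E
```

```text
(no output)
```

View pics/t_stand.png

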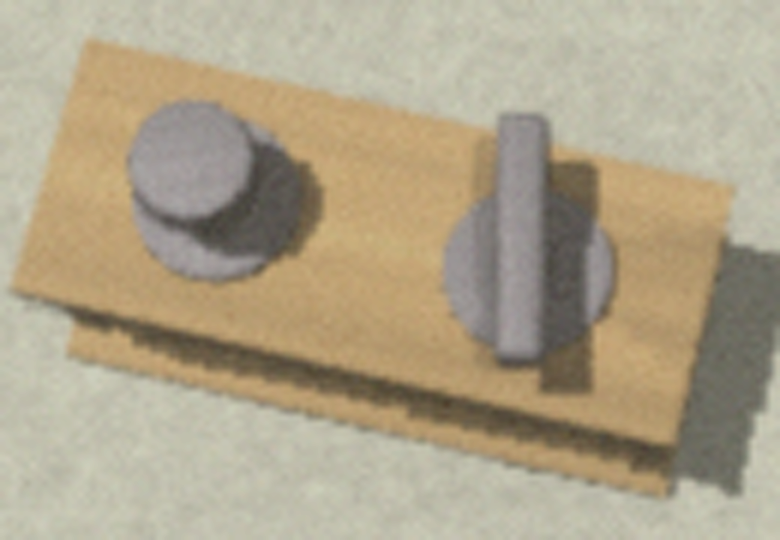

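View pics/t_ad.png

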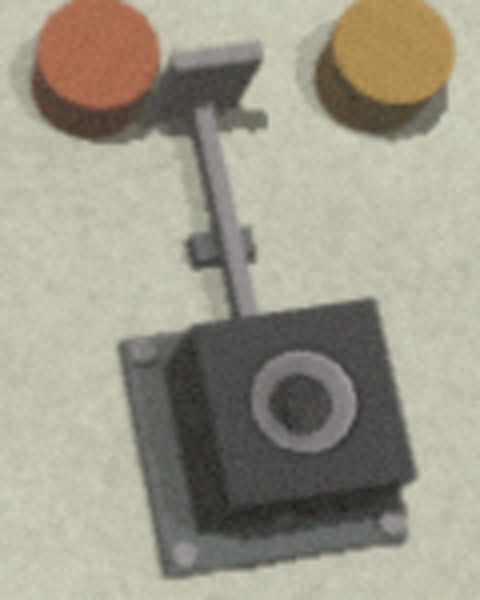

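View pics/s_ad.png

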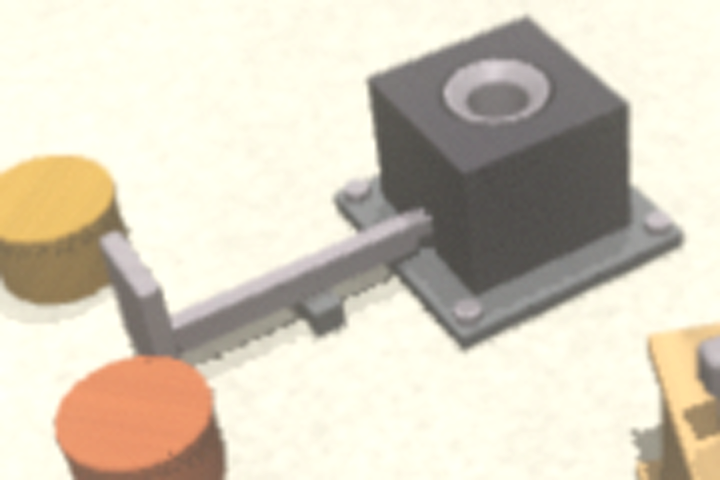

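View pics/s_st.png

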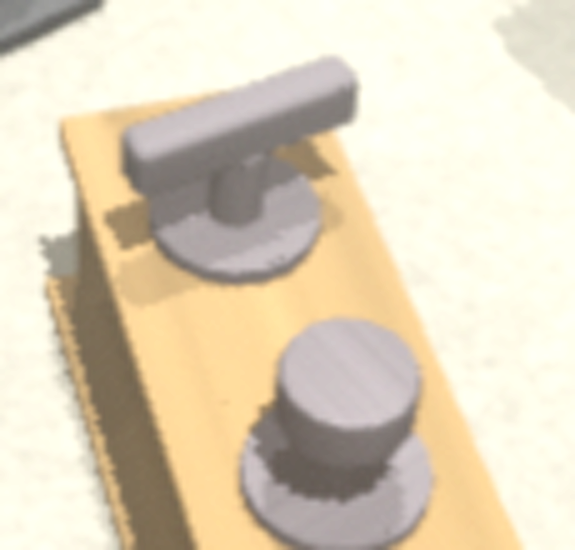

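```bash
python3 - <<'E'
from cell import capture
from h import *
c=capture("top"); s=capture("scene")
f=lambda p,x0,y0,k:[[x0+(u+.5)/k-.5,y0+(v+.5)/k-.5] for u,v in p]
print("cams",-c["R"].T@c["t"],-s["R"].T@s["t"])
def sh(n,cc,p,z): print(n,onplane(cc,p,z)[:,:2].round(1).tolist())
S=lambda p:f(p,150,135,6); A=lambda p:f(p,290,70,4); SA=lambda p:f(p,80,120,4); SS=lambda p:f(p,230,180,5)
sh("tbar",c,S([(498,115),(548,115),(542,357),(498,357)]),126)
sh("collar c",c,S([(529,274)]),84); sh("collar lr",c,S([(444,268),(614,268)]),84)
sh("knob",c,S([(190,161)]),124); sh("plugcollar",c,S([(217,196)]),84)
sh("mouth",c,A([(303.5,401)]),80); sh("mouth lr",c,A([(250,401),(357,401)]),80)
sh("blk",c,A([(190,327),(375,299),(414,476),(228,508)]),80)
sh("head",c,A([(177,55),(262,43),(258,62),(172,70)]),70)
sh("foot",c,A([(121,341),(166,577),(405,542)]),10)
sh("red",c,A([(98,55)]),35);sh("yel",c,A([(393,50)]),35)
print("scene")
sh("mouth",s,SA([(497,91)]),80); sh("mouth lr",s,SA([(444,91),(550,91)]),80)
sh("blk",s,SA([(369,80),(526,17),(629,104),(468,175)]),80)
sh("headtop",s,SA([(103,237),(140,295),(160,290),(120,233)]),70)
sh("tbar",s,SS([(125,135),(150,160),(355,82),(335,60)]),126)
sh("collar",s,SS([(235,215)]),84)
sh("knob",s,SS([(349,373)]),124)
E
```

```text
cams [379.42164462 131.34202286 723.13622732] [755.52812138 527.54643803 538.50705671]
tbar [[566.3, 172.5], [566.5, 158.7], [498.6, 158.7], [498.5, 170.5]]
collar c [[531.5, 165.0]]
collar lr [[532.9, 189.7], [533.7, 140.4]]
knob [[552.5, 257.2]]
plugcollar [[553.5, 257.0]]
mouth [[555.0, -59.6]]
mouth lr [[554.5, -35.9], [555.4, -83.5]]
blk [[588.2, -10.3], [602.9, -94.2], [521.9, -106.9], [506.3, -24.5]]
head [[726.0, -10.9], [733.2, -51.6], [723.3, -49.2], [718.2, -8.3]]
foot [[603.1, 8.5], [486.2, -10.7], [504.9, -126.5]]
red [[743.8, 20.9]]
yel [[750.0, -127.3]]
scene
mouth [[552.7, -62.7]]
mouth lr [[573.8, -72.9], [531.7, -52.6]]
blk [[601.0, -95.1], [519.2, -110.8], [504.3, -28.9], [585.2, -13.5]]
headtop [[730.9, -53.0], [725.2, -11.8], [717.3, -11.2], [724.0, -52.5]]
tbar [[565.2, 160.5], [563.4, 171.8], [498.5, 169.7], [498.9, 159.5]]
collar [[532.0, 165.8]]
knob [[551.9, 256.0]]
```

```bash
cat > plan.py <<'E'
import sys,numpy as np
from scipy.spatial.transform import Rotation as Ro
from cell import sensors
# usage: plan.py x y ztip angle_deg(of tool x)
o=sensors.get_obs(); M=Ro.from_rotvec(o["eef_rot"]).as_matrix(); p=o["position"]
A=np.degrees(np.arctan2(M[1,0],M[0,0]))
print("t %.2f TCP %s tipz %.1f ang %.2f tilt %.4f w %.1f q %s"%(o["t"],p.round(1),p[2]-199,A,M[2,1]+1,o["grip_width"],o["joints"].round(2)),"F",o["wrist_force"].round(1),"T",o["ft_torque"].round(2))
if len(sys.argv)>3:
    x,y,z,a=map(float,sys.argv[1:5])
    print("shift m",(M.T@(np.array([x,y,z+199])-p)/1000).round(4),"turn",np.radians((A-a+180)%360-180).round(4))
E
python3 plan.py 532 165 160 -88.8
```

```text
t 0.30 TCP [ 193.8 -541.2  404.2] tipz 205.2 ang -70.30 tilt 0.0000 w 93.9 q [-1.38  0.21  1.54 -0.    1.39 -0.15] F [ 0.1 -0.2  0.2] T [ 0.02  0.02 -0.02]
shift m [-0.5509  0.0457  0.5565] turn 0.3229
```

send_rows:
  series:
    - [100,[-0.04,0,0.04],0]
    - [100,[-0.083,0,0.083],0.1]
    - [100,[-0.126,0,0.126],0.2]
    - [100,[-0.17,0,0.17],0.3]
    - [100,[-0.21,0,0.21],0.323]

```text
t: 0.92
position: [321.1, -270.9, 404.8]
eef_rot: [-1.218, 1.194, -1.195]
wrist_force: [1.7, -0.5, -0.3]
grip_width: 93.7
```

```bash
python3 plan.py 532 165 160 -88.8
```

```text
t 0.93 TCP [ 321.1 -270.9  404.8] tipz 205.8 ang -88.89 tilt 0.0000 w 93.7 q [-0.91 -0.14  1.9   0.    1.38  0.64] F [ 1.7 -0.5 -0.3] T [0.05 0.03 0.04]
shift m [-0.4317  0.0458  0.2192] turn -0.0016
```

send_rows:
  series:
    - [100,[-0.05,0,0.027],0]
    - [100,[-0.105,0,0.055],0]
    - [100,[-0.16,0,0.083],0]
    - [100,[-0.215,0,0.11],0]
    - [100,[-0.27,0,0.137],0]

```text
t: 1.55
position: [452.5, 1.9, 405.0]
eef_rot: [-1.218, 1.193, -1.195]
wrist_force: [1.0, -0.4, 0.6]
grip_width: 93.9
```

send_rows:
  series:
    - [100,[-0.05,0.01,0.027],0]
    - [100,[-0.1,0.02,0.052],0]
    - [100,[-0.145,0.03,0.074],0]
    - [100,[-0.162,0.04,0.082],0]
    - [100,[-0.162,0.045,0.082],0]

```text
t: 2.17
position: [530.5, 164.0, 358.6]
eef_rot: [-1.222, 1.194, -1.192]
wrist_force: [0.7, 0.9, -1.5]
grip_width: 93.7
```

```bash
python3 plan.py 532 165 160 -88.8; python3 - <<'E'
from cell import capture
import cv2
for n in("scene","top"):
    cv2.imwrite(f"pics/{n}1.png",capture(n)["image"][:,:,::-1])
E
```

```text
t 2.17 TCP [530.5 164.  358.6] tipz 159.6 ang -88.71 tilt 0.0000 w 93.7 q [ 0.14  0.21  1.64 -0.    1.3   1.69] F [ 0.7  0.9 -1.5] T [ 0.05 -0.03 -0.02]
shift m [-0.001  -0.0004  0.0015] turn 0.0015
```

View pics/scene1.png

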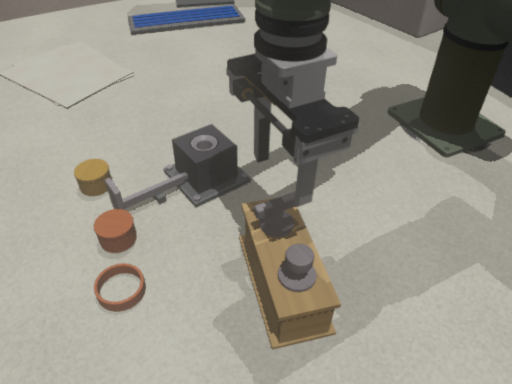

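send_rows:
  series:
    - [50,[-0.001,0,0.0015],0]
    - [50,[-0.001,0.015,0.0015],0]
    - [50,[-0.001,0.035,0.0015],0]
    - [50,[-0.001,0.055,0.0015],0]
    - [50,[-0.001,0.061,0.0015],0]

```text
t: 2.9
position: [531.3, 163.9, 296.6]
eef_rot: [-1.222, 1.197, -1.193]
wrist_force: [0.1, 0.3, 0.8]
grip_width: 48.3
```

send_rows:
  series:
    - [0,[0,0,0],0]
    - [0,[0,0,0],0]
    - [0,[0,0,0],0]
    - [0,[0,0,0],0]
    - [0,[0,0,0],0]

```text
t: 3.52
position: [532.5, 164.8, 299.4]
eef_rot: [-1.218, 1.193, -1.194]
wrist_force: [-0.7, 0.2, 3.1]
grip_width: 15.1
```

```bash
python3 plan.py; python3 - <<'E'
from cell import capture
import cv2
for n in("scene","top"):
    cv2.imwrite(f"pics/{n}2.png",capture(n)["image"][:,:,::-1])
E
```

```text
t 3.52 TCP [532.5 164.8 299.4] tipz 100.4 ang -88.81 tilt 0.0000 w 15.1 q [0.14 0.28 1.69 0.   1.18 1.69] F [-0.7  0.2  3.1] T [ 0.14 -0.03 -0.  ]
```

View pics/scene2.png

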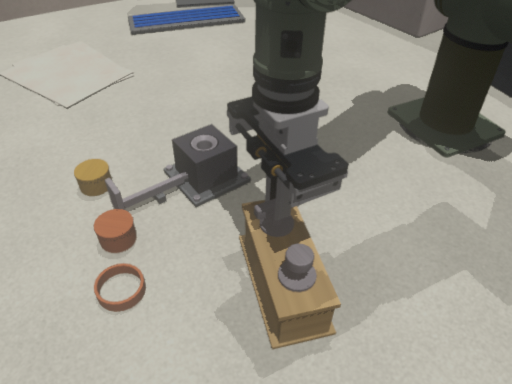

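send_rows:
  series:
    - [0,[0,0,0],0]
    - [0,[0,-0.01,0],0]
    - [0,[0,-0.035,0],0]
    - [0,[0,-0.065,0],0]
    - [0,[0,-0.09,0],0]

```text
t: 4.25
position: [531.6, 164.4, 388.5]
eef_rot: [-1.221, 1.195, -1.193]
wrist_force: [-0.4, -0.3, -3.0]
grip_width: 15.0
```

send_rows:
  series:
    - [0,[0,-0.012,0],0]
    - [0,[0,-0.012,0],0]

```text
t: 4.5
position: [532.1, 164.6, 400.7]
eef_rot: [-1.219, 1.194, -1.194]
wrist_force: [-0.9, -0.4, -3.9]
grip_width: 14.8
```

```bash
python3 plan.py 554 -61 200 -80.3; python3 - <<'E'
from cell import capture
import cv2
for n in("scene","top"):
    cv2.imwrite(f"pics/{n}3.png",capture(n)["image"][:,:,::-1])
E
```

```text
t 4.50 TCP [532.1 164.6 400.7] tipz 201.7 ang -88.81 tilt 0.0000 w 14.8 q [ 0.14  0.17  1.59 -0.    1.38  1.69] F [-0.9 -0.4 -3.9] T [ 0.02 -0.04  0.06]
shift m [0.226  0.0017 0.0172] turn -0.1485
```

View pics/scene3.png

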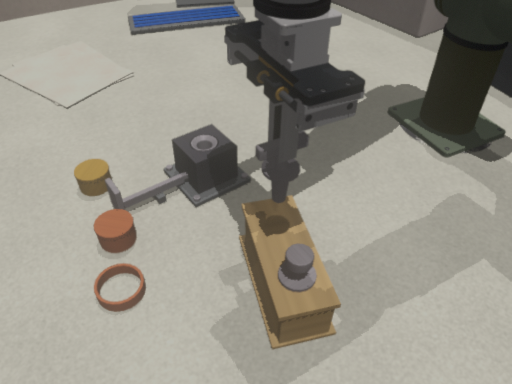

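View pics/top3.png

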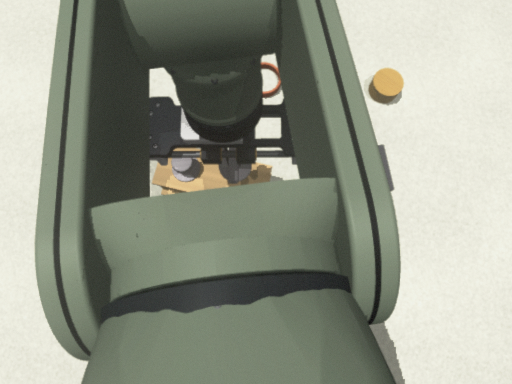

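send_rows:
  series:
    - [0,[0.03,0,0.002],-0.03]
    - [0,[0.08,0,0.006],-0.07]
    - [0,[0.13,0,0.01],-0.11]
    - [0,[0.18,0,0.014],-0.149]
    - [0,[0.215,0,0.0165],-0.149]

```text
t: 5.22
position: [552.7, -52.0, 398.8]
eef_rot: [-1.286, 1.087, -1.082]
wrist_force: [-0.1, 0.1, -4.0]
grip_width: 15.0
```

send_rows:
  series:
    - [0,[0.011,0,0],0]
    - [0,[0.011,0,0],0]
    - [0,[0.011,0,0],0]

```text
t: 5.6
position: [554.8, -59.7, 400.0]
eef_rot: [-1.285, 1.084, -1.081]
wrist_force: [0.1, 0.0, -3.9]
grip_width: 14.9
```

```bash
python3 plan.py 554 -61 200 -80.3; python3 - <<'E'
from cell import capture
import cv2
for n in("scene","top"):
    cv2.imwrite(f"pics/{n}4.png",capture(n)["image"][:,:,::-1])
im=cv2.imread("pics/scene4.png")
cv2.imwrite("pics/s4z.png",cv2.resize(im[30:230,110:310],None,fx=3,fy=3,interpolation=cv2.INTER_CUBIC))
E
```

```text
t 5.60 TCP [554.8 -59.7 400. ] tipz 201.0 ang -80.20 tilt 0.0000 w 14.9 q [-0.26  0.17  1.59  0.    1.38  1.14] F [ 0.1  0.  -3.9] T [ 0.03 -0.03  0.04]
shift m [ 0.0012  0.001  -0.001 ] turn 0.0017
```

View pics/s4z.png

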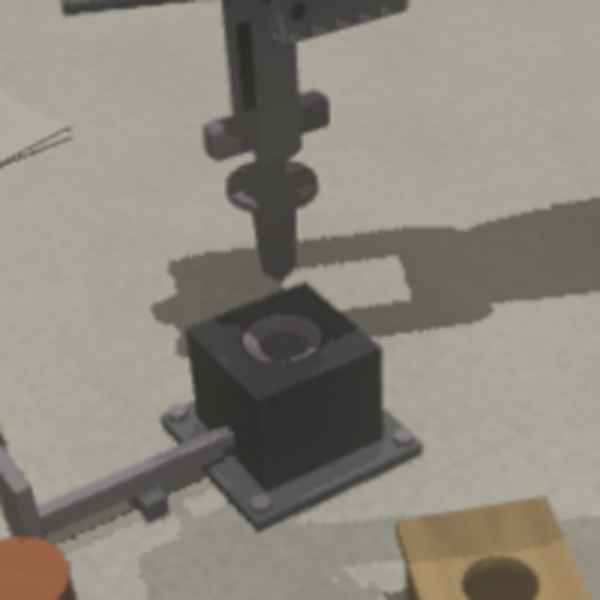

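View pics/top4.png

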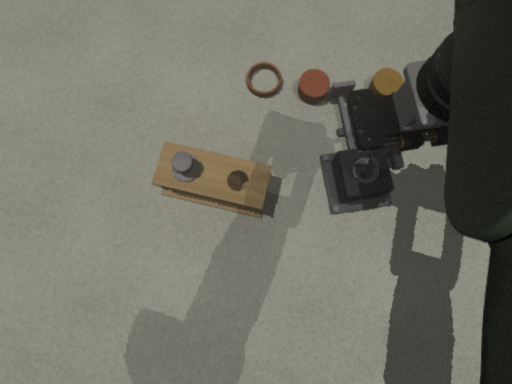

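```bash
python3 - <<'E'
from cell import capture
from h import *
s=capture("scene")
f=lambda u,v:(110+(u+.5)/3-.5,30+(v+.5)/3-.5)
print("nose",onplane(s,f(279,281),120.6), "shank bot sides",onplane(s,[f(262,268),f(296,268)],128.6).mean(0))
print("collar",onplane(s,[f(227,184),f(318,184)],181.6).mean(0))
print("mouth",onplane(s,[f(242,340),f(323,340)],80).mean(0))
E
```

```text
nose [[552.50945475 -61.98488541 120.6       ]] shank bot sides [551.62194434 -62.84196512 128.6       ]
collar [551.30538745 -64.01351922 181.6       ]
mouth [553.49113857 -61.07438568  80.        ]
```

send_rows:
  series:
    - [0,[0,0.015,0],0]
    - [0,[0,0.035,0],0]
    - [0,[0,0.055,0],0]
    - [0,[0,0.07,0],0]
    - [0,[0,0.075,0],0]

```text
t: 6.38
position: [554.5, -60.5, 323.9]
eef_rot: [-1.286, 1.085, -1.081]
wrist_force: [0.0, -0.1, -4.0]
grip_width: 14.5
```

send_rows:
  series:
    - [0,[0,0.004,0],0]
    - [0,[0,0.008,0],0]
    - [0,[0,0.012,0],0]
    - [0,[0,0.014,0],0]

```text
t: 6.88
position: [555.0, -60.9, 311.6]
eef_rot: [-1.285, 1.083, -1.083]
wrist_force: [-0.7, 0.4, -3.8]
grip_width: 14.6
```

```bash
python3 plan.py 555 -59.5 102.4 -80.3
```

```text
t 6.88 TCP [555.  -60.9 311.6] tipz 112.6 ang -80.28 tilt 0.0000 w 14.6 q [-0.26  0.27  1.67 -0.    1.2   1.14] F [-0.7  0.4 -3.8] T [ 0.07  0.04 -0.  ]
shift m [-0.0013  0.0102  0.0002] turn 0.0004
```

send_rows:
  series:
    - [0,[0,0.002,0],0]
    - [0,[0,0.004,0],0]
    - [0,[0,0.004,0],0]

```text
t: 7.25
position: [555.6, -60.9, 309.0]
eef_rot: [-1.283, 1.081, -1.085]
wrist_force: [-0.2, -0.1, 4.1]
grip_width: 15.0
```

send_rows:
  series:
    - [0,[0,0.0015,0],0]
    - [0,[0,0.003,0],0]
    - [0,[0,0.003,0],0]

```text
t: 7.62
position: [555.1, -60.9, 304.8]
eef_rot: [-1.285, 1.083, -1.084]
wrist_force: [-0.2, 0.9, 3.7]
grip_width: 14.9
```

send_rows:
  series:
    - [0,[0,0.0015,0],0]
    - [0,[0,0.003,0],0]
    - [0,[0,0.003,0],0]

```text
t: 8.0
position: [555.0, -61.0, 301.5]
eef_rot: [-1.285, 1.083, -1.083]
wrist_force: [0.3, -1.2, 4.0]
grip_width: 14.8
```

send_rows:
  series:
    - [0,[0,0.0015,0],0]
    - [0,[0,0.0015,0],0]

```text
t: 8.25
position: [555.2, -61.0, 301.4]
eef_rot: [-1.285, 1.083, -1.084]
wrist_force: [-1.9, -0.7, 9.1]
grip_width: 15.0
```

send_rows:
  series:
    - [0,[0,0.002,0],0]
    - [0,[0,0.002,0],0]

```text
t: 8.5
position: [555.3, -60.9, 301.3]
eef_rot: [-1.285, 1.082, -1.084]
wrist_force: [-7.0, 0.5, 18.9]
grip_width: 14.7
```

```bash
python3 plan.py; python3 - <<'E'
from cell import capture
import cv2
for n in("scene","top"):
    cv2.imwrite(f"pics/{n}5.png",capture(n)["image"][:,:,::-1])
im=cv2.imread("pics/scene5.png")
cv2.imwrite("pics/s5z.png",cv2.resize(im[80:220,130:270],None,fx=4,fy=4,interpolation=cv2.INTER_CUBIC))
E
```

```text
t 8.50 TCP [555.3 -60.9 301.3] tipz 102.3 ang -80.26 tilt 0.0000 w 14.7 q [-0.26  0.28  1.68 -0.    1.18  1.14] F [-7.   0.5 18.9] T [ 0.22  1.26 -0.02]
```

View pics/s5z.png

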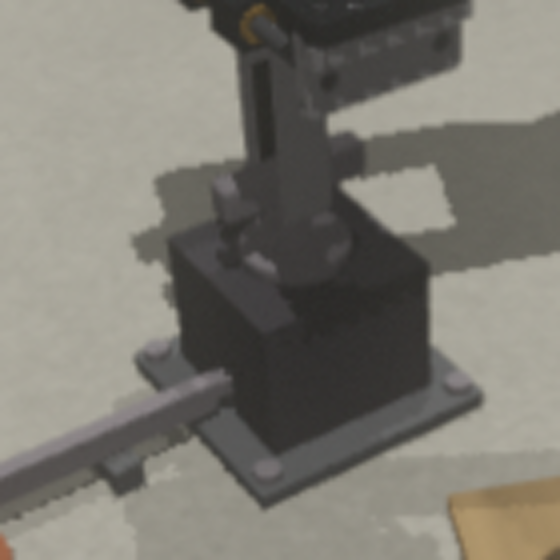

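send_rows:
  series:
    - [0,[0,-0.001,0],-0.08]
    - [0,[0,-0.001,0],-0.24]
    - [0,[0,-0.001,0],-0.4]
    - [0,[0,-0.001,0],-0.56]
    - [0,[0,-0.001,0],-0.72]

```text
t: 9.22
position: [555.4, -60.9, 301.3]
eef_rot: [-1.505, 0.528, -0.53]
wrist_force: [-3.1, 1.0, 13.2]
grip_width: 14.9
```

```bash
python3 plan.py 555 -60 102.4 9.7
```

```text
t 9.22 TCP [555.4 -60.9 301.3] tipz 102.3 ang -38.73 tilt 0.0000 w 14.9 q [-0.26  0.28  1.68  0.    1.18  0.41] F [-3.1  1.  13.2] T [ 0.16  0.6  -0.09]
shift m [-0.0009 -0.0001  0.0004] turn -0.8453
```

send_rows:
  series:
    - [0,[0,0,0],-0.16]
    - [0,[0,0,0],-0.33]
    - [0,[0,0,0],-0.5]
    - [0,[0,0,0],-0.67]
    - [0,[0,0,0],-0.8]

```text
t: 9.85
position: [555.2, -60.9, 301.4]
eef_rot: [-1.569, -0.097, 0.096]
wrist_force: [-4.7, 0.6, 14.1]
grip_width: 14.8
```

send_rows:
  series:
    - [0,[0,0,0],-0.045]
    - [0,[0,0,0],-0.045]
    - [0,[0,0,0],-0.045]

```text
t: 10.22
position: [555.2, -60.8, 301.3]
eef_rot: [-1.567, -0.129, 0.128]
wrist_force: [-3.9, -0.5, 13.1]
grip_width: 15.0
```

```bash
python3 plan.py 555 -60 102.4 9.7
```

```text
t 10.22 TCP [555.2 -60.8 301.3] tipz 102.3 ang 9.39 tilt 0.0000 w 15.0 q [-0.26  0.28  1.68 -0.    1.18 -0.43] F [-3.9 -0.5 13.1] T [ 0.1   0.69 -0.08]
shift m [-0.0001 -0.0001  0.0009] turn -0.0053
```

send_rows:
  series:
    - [50,[0,0,0],0]
    - [50,[0,0,0],0]
    - [50,[0,0,0],0]
    - [50,[0,0,0],0]

```text
t: 10.72
position: [554.8, -60.8, 298.5]
eef_rot: [-1.567, -0.128, 0.13]
wrist_force: [0.8, 0.1, 0.1]
grip_width: 46.8
```

send_rows:
  series:
    - [50,[0,-0.01,0],0]
    - [50,[0,-0.03,0],0]
    - [50,[0,-0.06,0],0]
    - [50,[0,-0.09,0],0]
    - [50,[0,-0.1,0],0]

```text
t: 11.35
position: [555.6, -61.0, 402.2]
eef_rot: [-1.569, -0.133, 0.125]
wrist_force: [-0.2, -0.2, -0.7]
grip_width: 46.7
```

```bash
python3 plan.py 770 -23 150 -80.3; python3 - <<'E'
from cell import capture
import cv2
for n in("scene","top"):
    cv2.imwrite(f"pics/{n}6.png",capture(n)["image"][:,:,::-1])
im=cv2.imread("pics/scene6.png")
cv2.imwrite("pics/s6z.png",cv2.resize(im[80:220,90:270],None,fx=4,fy=4,interpolation=cv2.INTER_CUBIC))
E
```

```text
t 11.35 TCP [555.6 -61.  402.2] tipz 203.2 ang 9.40 tilt 0.0000 w 46.7 q [-0.26  0.17  1.59  0.    1.38 -0.43] F [-0.2 -0.2 -0.7] T [-0.03 -0.13 -0.  ]
shift m [0.2174 0.0542 0.0025] turn 1.5656
```

View pics/s6z.png

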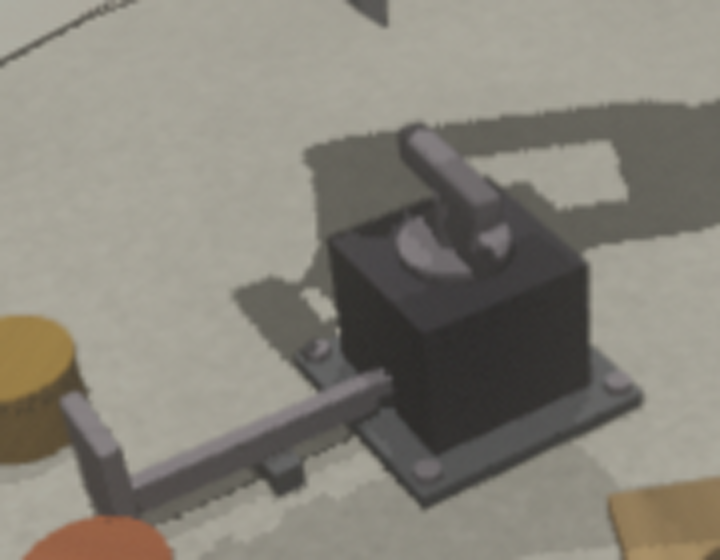

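send_rows:
  series:
    - [0,[0.03,0,0],0.1]
    - [0,[0.075,0,0],0.27]
    - [0,[0.12,0,0.001],0.44]
    - [0,[0.165,0,0.002],0.61]
    - [0,[0.2,0,0.002],0.78]

```text
t: 12.08
position: [753.1, -25.7, 396.2]
eef_rot: [-1.516, 0.489, -0.484]
wrist_force: [0.7, -0.1, 0.9]
grip_width: 1.6
```

```bash
python3 plan.py 766 -23.5 120 -80.3
```

```text
t 12.07 TCP [753.1 -25.7 396.2] tipz 197.2 ang -35.60 tilt 0.0000 w 1.6 q [-0.15  0.6   1.03  0.    1.52  0.47] F [ 0.7 -0.1  0.9] T [ 0.01 -0.07 -0.02]
shift m [0.0094 0.0772 0.0094] turn 0.7802
```

send_rows:
  series:
    - [0,[0.006,0,0.006],0.15]
    - [0,[0.009,0.01,0.009],0.32]
    - [0,[0.009,0.03,0.009],0.49]
    - [0,[0.009,0.055,0.009],0.65]
    - [0,[0.009,0.075,0.009],0.78]

```text
t: 12.7
position: [763.8, -24.0, 320.2]
eef_rot: [-1.288, 1.087, -1.08]
wrist_force: [0.1, -0.8, 0.1]
grip_width: 0.3
```

send_rows:
  series:
    - [0,[0,0,0],0]
    - [0,[0,0,0],0]

```text
t: 12.95
position: [764.6, -24.1, 323.8]
eef_rot: [-1.288, 1.079, -1.078]
wrist_force: [0.2, -0.3, 1.0]
grip_width: 0.4
```

```bash
python3 plan.py 766 -23.5 30 -80.3; python3 - <<'E'
from cell import capture
import cv2
for n in("scene","top"):
    cv2.imwrite(f"pics/{n}7.png",capture(n)["image"][:,:,::-1])
im=cv2.imread("pics/scene7.png")
cv2.imwrite("pics/s7z.png",cv2.resize(im[20:250,40:270],None,fx=2.5,fy=2.5,interpolation=cv2.INTER_CUBIC))
E
```

```text
t 12.95 TCP [764.6 -24.1 323.8] tipz 124.8 ang -79.88 tilt 0.0000 w 0.4 q [-0.14  0.67  1.06  0.    1.41  1.25] F [ 0.2 -0.3  1. ] T [ 0.    0.03 -0.02]
shift m [-0.0003  0.0948  0.0016] turn 0.0073
```

View pics/s7z.png

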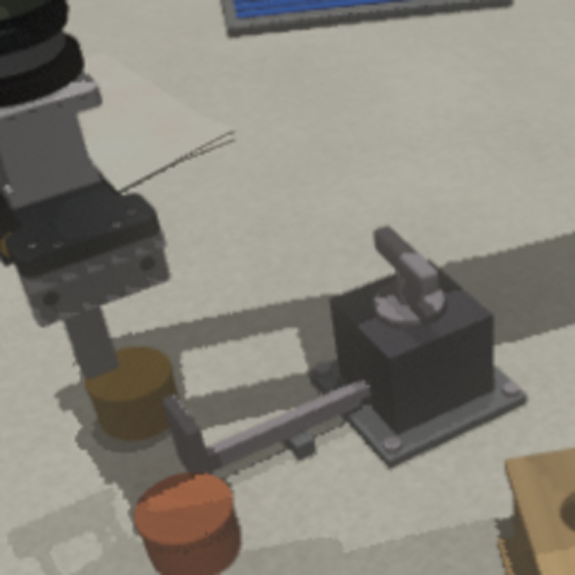

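View pics/top7.png

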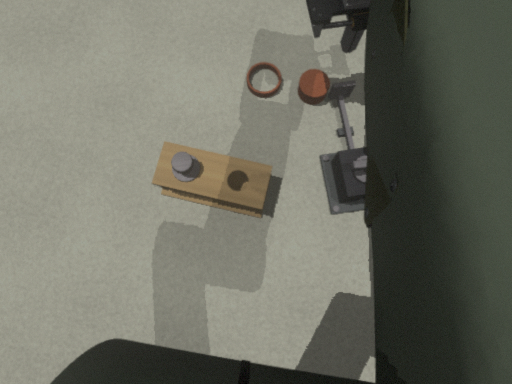

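send_rows:
  series:
    - [0,[0,0.02,0.001],0]
    - [0,[0,0.045,0.001],0]
    - [0,[0,0.07,0.001],0]
    - [0,[0,0.09,0.001],0]
    - [0,[0,0.094,0.001],0.005]

```text
t: 13.68
position: [764.6, -23.7, 227.1]
eef_rot: [-1.287, 1.087, -1.08]
wrist_force: [0.4, -0.5, 0.2]
grip_width: 0.5
```

send_rows:
  series:
    - [0,[0,0,0],0]
    - [0,[0,0,0],0]

```text
t: 13.92
position: [766.2, -23.9, 231.8]
eef_rot: [-1.283, 1.081, -1.085]
wrist_force: [0.2, -0.5, 0.6]
grip_width: 0.5
```

```bash
python3 plan.py 740 -28 30 -80.3; python3 - <<'E'
from cell import capture
import cv2
for n in("scene","top"):
    cv2.imwrite(f"pics/{n}8.png",capture(n)["image"][:,:,::-1])
im=cv2.imread("pics/scene8.png")
cv2.imwrite("pics/s8z.png",cv2.resize(im[70:250,40:270],None,fx=3,fy=3,interpolation=cv2.INTER_CUBIC))
E
```

```text
t 13.93 TCP [766.2 -23.9 231.8] tipz 32.8 ang -80.27 tilt 0.0000 w 0.5 q [-0.14  0.76  1.12  0.    1.26  1.26] F [ 0.2 -0.5  0.6] T [-0.01  0.02  0.03]
shift m [-0.0004  0.0028 -0.0265] turn 0.0005
```

View pics/s8z.png

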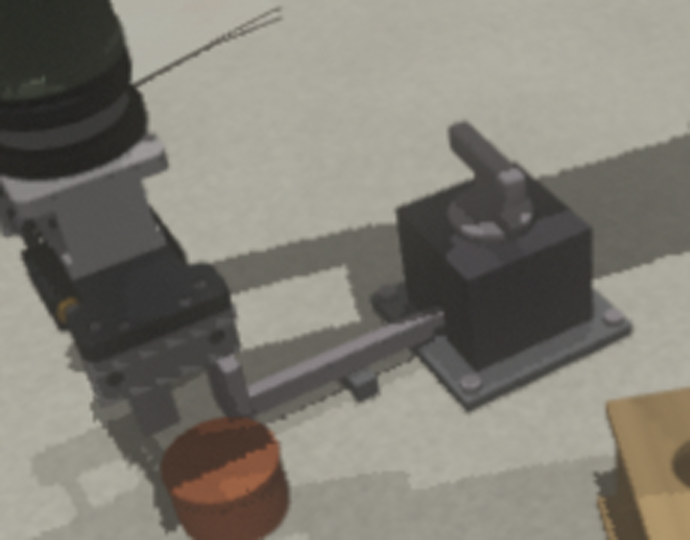

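send_rows:
  series:
    - [0,[0,0,-0.005],0]
    - [0,[0,0,-0.01],0]
    - [0,[0,0,-0.016],0]
    - [0,[0,0,-0.022],0]
    - [0,[0,0,-0.028],0]

```text
t: 14.65
position: [738.0, -28.6, 230.2]
eef_rot: [-1.283, 1.081, -1.084]
wrist_force: [4.8, 1.2, -3.4]
grip_width: 0.4
```

send_rows:
  series:
    - [0,[0,0,-0.003],0]
    - [0,[0,0,-0.006],0]
    - [0,[0,0,-0.009],0]
    - [0,[0,0,-0.012],0]

```text
t: 15.15
position: [726.2, -30.6, 230.2]
eef_rot: [-1.284, 1.082, -1.084]
wrist_force: [4.6, 0.8, -2.9]
grip_width: 0.6
```

send_rows:
  series:
    - [0,[0,0,-0.003],0]
    - [0,[0,0,-0.006],0]
    - [0,[0,0,-0.009],0]
    - [0,[0,0,-0.012],0]
    - [0,[0,0,-0.015],0]

```text
t: 15.78
position: [711.7, -33.1, 230.2]
eef_rot: [-1.283, 1.081, -1.084]
wrist_force: [6.3, 0.7, -4.3]
grip_width: 0.9
```

```bash
python3 plan.py; python3 - <<'E'
from cell import capture
import cv2
for n in("scene","top"):
    cv2.imwrite(f"pics/{n}9.png",capture(n)["image"][:,:,::-1])
im=cv2.imread("pics/scene9.png")
cv2.imwrite("pics/s9z.png",cv2.resize(im[70:250,40:270],None,fx=3,fy=3,interpolation=cv2.INTER_CUBIC))
E
```

```text
t 15.78 TCP [711.7 -33.1 230.2] tipz 31.2 ang -80.27 tilt 0.0000 w 0.9 q [-0.17  0.65  1.29  0.    1.19  1.23] F [ 6.3  0.7 -4.3] T [ 0.16 -1.14 -0.01]
```

View pics/s9z.png

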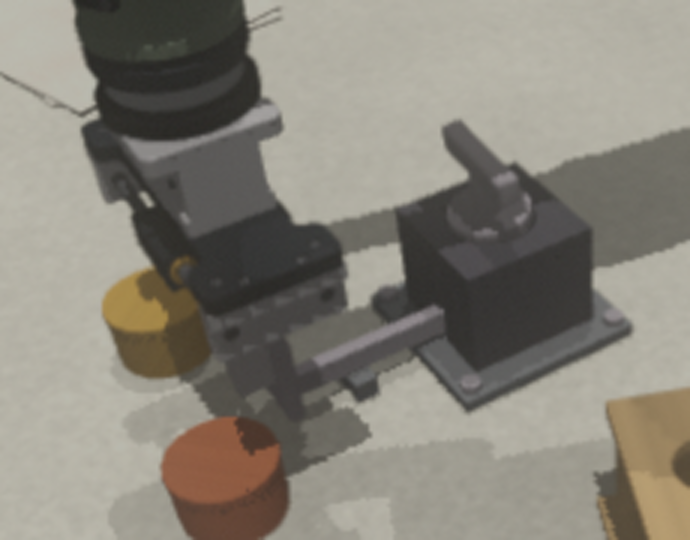

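send_rows:
  series:
    - [0,[0,0,-0.004],0]
    - [0,[0,0,-0.008],0]
    - [0,[0,0,-0.012],0]
    - [0,[0,0,-0.016],0]
    - [0,[0,0,-0.018],0]

```text
t: 16.5
position: [694.0, -36.1, 230.2]
eef_rot: [-1.283, 1.082, -1.084]
wrist_force: [6.3, 0.9, -5.0]
grip_width: 0.4
```

send_rows:
  series:
    - [0,[0,0,-0.002],0]
    - [0,[0,0,-0.004],0]
    - [0,[0,0,-0.004],0]

```text
t: 16.88
position: [689.6, -36.9, 230.2]
eef_rot: [-1.285, 1.083, -1.083]
wrist_force: [3.0, 0.6, -2.4]
grip_width: 0.6
```

send_rows:
  series:
    - [0,[0,0,-0.002],0]
    - [0,[0,0,-0.003],0]
    - [0,[0,0,-0.003],0]

```text
t: 17.25
position: [686.8, -37.4, 230.2]
eef_rot: [-1.284, 1.083, -1.084]
wrist_force: [5.6, 0.0, -3.4]
grip_width: 0.5
```

send_rows:
  series:
    - [0,[0,0,-0.0015],0]
    - [0,[0,0,-0.002],0]
    - [0,[0,0,-0.002],0]

```text
t: 17.62
position: [686.0, -37.5, 230.3]
eef_rot: [-1.281, 1.079, -1.086]
wrist_force: [9.7, 1.5, -7.0]
grip_width: 0.2
```

send_rows:
  series:
    - [0,[0,0,-0.001],0]
    - [0,[0,0,-0.0015],0]
    - [0,[0,0,-0.0015],0]

```text
t: 18.0
position: [685.3, -37.6, 230.4]
eef_rot: [-1.278, 1.077, -1.088]
wrist_force: [14.5, 2.3, -10.5]
grip_width: 0.5
```

```bash
python3 plan.py
```

```text
t 18.00 TCP [685.3 -37.6 230.4] tipz 31.4 ang -80.29 tilt 0.0000 w 0.5 q [-0.18  0.6   1.37  0.    1.15  1.22] F [ 14.5   2.3 -10.5] T [ 0.4  -2.38  0.02]
```

send_rows:
  series:
    - [0,[0,0,-0.0015],0]
    - [0,[0,0,-0.003],0]
    - [0,[0,0,-0.003],0]

```text
t: 18.38
position: [684.1, -37.7, 230.5]
eef_rot: [-1.273, 1.072, -1.091]
wrist_force: [22.1, 3.2, -15.3]
grip_width: 0.1
```

send_rows:
  series:
    - [0,[0,0,0.01],0]
    - [0,[0,0,0.025],0]
    - [0,[0,0,0.04],0]
    - [0,[0,0,0.05],0]
    - [0,[0,0,0.05],0]

```text
t: 19.0
position: [729.5, -30.0, 230.1]
eef_rot: [-1.286, 1.084, -1.082]
wrist_force: [-0.7, -0.1, 0.2]
grip_width: 0.6
```

```bash
python3 plan.py; python3 - <<'E'
from cell import capture
import cv2
for n in("scene","top"):
    cv2.imwrite(f"pics/{n}10.png",capture(n)["image"][:,:,::-1])
im=cv2.imread("pics/scene10.png")
cv2.imwrite("pics/s10z.png",cv2.resize(im[100:220,100:260],None,fx=5,fy=5,interpolation=cv2.INTER_CUBIC))
E
```

```text
t 19.00 TCP [729.5 -30.  230.1] tipz 31.1 ang -80.26 tilt 0.0000 w 0.6 q [-0.16  0.69  1.24 -0.    1.22  1.24] F [-0.7 -0.1  0.2] T [0.   0.01 0.03]
```

View pics/s10z.png

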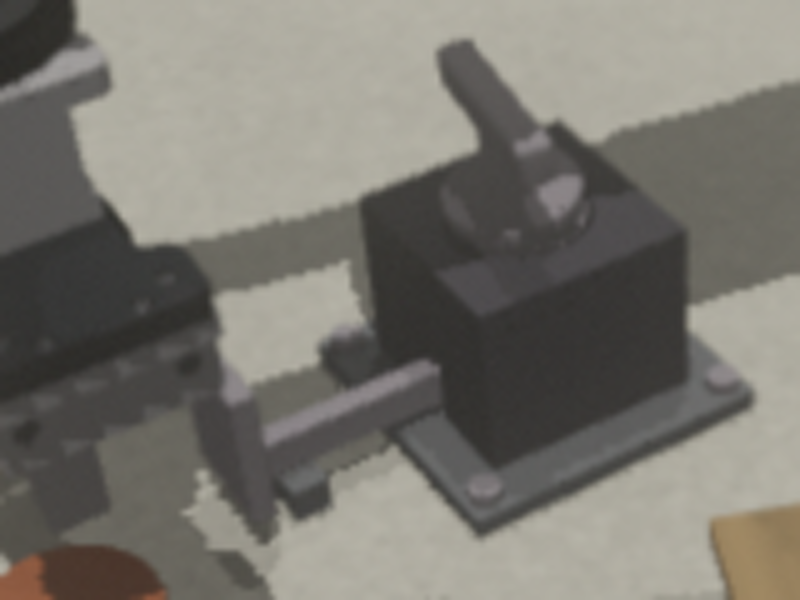

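send_rows:
  series:
    - [0,[0,-0.02,0.005],0]
    - [0,[0,-0.06,0.01],0]
    - [0,[0,-0.1,0.01],0]
    - [0,[0,-0.14,0.01],0]
    - [0,[0,-0.16,0.01],0]

```text
t: 19.73
position: [739.8, -28.4, 395.6]
eef_rot: [-1.281, 1.078, -1.088]
wrist_force: [1.1, -0.2, -0.1]
grip_width: 0.5
```

send_rows:
  series:
    - [0,[0.04,0,0],0]
    - [0,[0.09,0,-0.02],0]
    - [0,[0.14,0,-0.04],0]
    - [0,[0.19,0,-0.06],0]
    - [0,[0.24,0,-0.08],0]

```text
t: 20.35
position: [700.4, -279.9, 389.9]
eef_rot: [-1.285, 1.084, -1.082]
wrist_force: [-0.2, 0.1, -0.1]
grip_width: 0.5
```

send_rows:
  series:
    - [0,[0.05,0,-0.02],0]
    - [0,[0.1,0,-0.04],0]
    - [0,[0.15,0,-0.06],0]
    - [0,[0.18,0,-0.08],0]
    - [0,[0.18,0,-0.08],0]

```text
t: 20.98
position: [650.6, -472.6, 389.2]
eef_rot: [-1.283, 1.088, -1.086]
wrist_force: [0.7, 0.1, 0.3]
grip_width: 0.4
```

```bash
python3 plan.py; python3 - <<'E'
from cell import capture
import cv2
for n in("scene","top"):
    cv2.imwrite(f"pics/{n}11.png",capture(n)["image"][:,:,::-1])
im=cv2.imread("pics/scene11.png")
cv2.imwrite("pics/s11z.png",cv2.resize(im[100:220,100:260],None,fx=5,fy=5,interpolation=cv2.INTER_CUBIC))
im=cv2.imread("pics/top11.png")
cv2.imwrite("pics/t11z.png",cv2.convertScaleAbs(cv2.resize(im[70:220,290:410],None,fx=4,fy=4,interpolation=cv2.INTER_CUBIC),alpha=1.6))
E
```

```text
t 20.98 TCP [ 650.6 -472.6  389.2] tipz 190.2 ang -80.55 tilt 0.0000 w 0.4 q [-0.74  0.72  0.85 -0.    1.57  0.67] F [0.7 0.1 0.3] T [ 0.08  0.02 -0.01]
```

View pics/s11z.png

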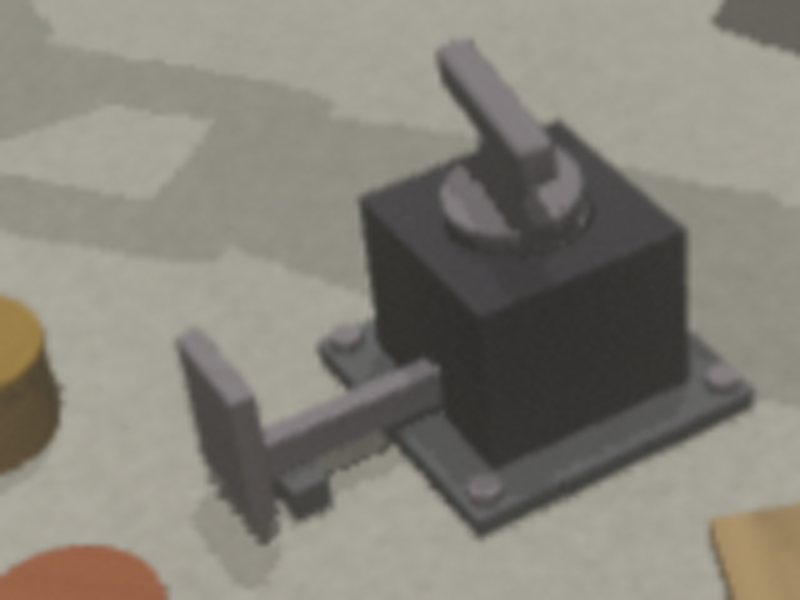

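View pics/t11z.png

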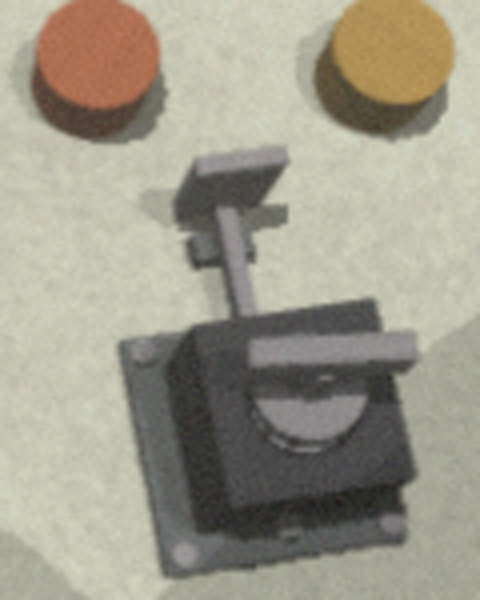

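```bash
python3 - <<'E'
from cell import capture
from h import *
c=capture("top"); s=capture("scene")
f=lambda p,x0,y0,k:[[x0+(u+.5)/k-.5,y0+(v+.5)/k-.5] for u,v in p]
h=onplane(c,f([(198,157),(288,147)],290,70,4),70).mean(0)[:2]
o=np.array([555,-59.6]);u=np.array([.985,.17]);print("head face",h,"joint",180-(h-o)@u)
h2=onplane(s,f([(179,340),(236,401)],100,100,5),70).mean(0)[:2]; print("scene head",h2,180-(h2-np.array([552.7,-62.4]))@u)
for z in(128,135):
  b=onplane(c,f([(250,342),(414,332),(414,357),(250,364)],290,70,4),z)[:,:2]
  d=b[1]-b[0]; d2=b[2]-b[3]
  print(z,"ang",np.degrees(np.arctan2(d[1],d[0])),np.degrees(np.arctan2(d2[1],d2[0])),"ctr",b.mean(0))
  d=onplane(s,f([(456,40),(550,150)],100,100,5),z)[:,:2]; print("scene ctr",d.mean(0),"ang",np.degrees(np.arctan2(*(d[1]-d[0])[::-1])))
# collar bottom near edge in both: predicted pixel of nearest collar-bottom edge at z=80/87 (scene, 5x crop)
ctr=np.array([552.7,-62.4]); cam=(-s["R"].T@s["t"])[:2]; n=(cam-ctr)/np.linalg.norm(cam-ctr)
for z in(80,87,86,93):
  print(z,(proj(s,[*(ctr+25*n),z])-100)*5)
E
```

```text
head face [677.217315   -40.15129394] joint 56.30966469133011
scene head [674.27368202 -40.36433291] 56.50385980459481
128 ang -85.30478976748412 -86.4149635813403 ctr [564.37110397 -58.36411809]
scene ctr [554.72164777 -67.98919071] ang 93.23813170528658
135 ang -85.30478976748415 -86.41496358134022 ctr [562.19572604 -56.132792  ]
scene ctr [558.14581623 -57.83406832] ang 93.23813170528653
80 [[523.24627642 255.44609339]]
87 [[521.96697464 239.20196491]]
86 [[522.15054506 241.53490151]]
93 [[520.85982009 225.11705269]]
```

```bash
python3 - <<'E'
from cell import capture
import cv2
from h import *
c=capture("top"); s=capture("scene")
def z(c,x0,y0,x1,y1,k,n,ctr):
    im=cv2.convertScaleAbs(cv2.resize(c["image"][y0:y1,x0:x1,::-1],None,fx=k,fy=k,interpolation=cv2.INTER_CUBIC),alpha=1.8)
    cv2.imwrite("pics/"+n+".png",im)
    a=np.radians(99.7);b=np.array([np.cos(a),np.sin(a)]);q=np.array([-b[1],b[0]])
    P=[np.r_[ctr+35*i*b+7*j*q,135] for i,j in((1,1),(1,-1),(-1,-1),(-1,1))]
    t=np.linspace(0,2*np.pi,60)
    def dr(P):
        p=((proj(c,P)-[x0,y0]+.5)*k-.5).astype(np.int32)
        cv2.polylines(im,[p],True,(0,255,0),1)
    dr(P); dr(np.c_[ctr[0]+25*np.cos(t),ctr[1]+25*np.sin(t),0*t+93]); dr(np.c_[ctr[0]+25*np.cos(t),ctr[1]+25*np.sin(t),0*t+87])
    cv2.imwrite("pics/"+n+"o.png",im)
    return 
z(c,340,140,400,210,8,"t12",np.array([555,-59.6]))
z(s,170,95,245,175,7,"s12",np.array([552.7,-62.4]))
a=np.hstack([cv2.resize(cv2.imread("pics/t12.png"),(480,560)),cv2.resize(cv2.imread("pics/t12o.png"),(480,560))]);cv2.imwrite("pics/t12c.png",cv2.resize(a,(800,467)))
a=np.hstack([cv2.imread("pics/s12.png"),cv2.imread("pics/s12o.png")]);cv2.imwrite("pics/s12c.png",cv2.resize(a,(800,427)))
E
```

```text
(no output)
```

View pics/t12c.png

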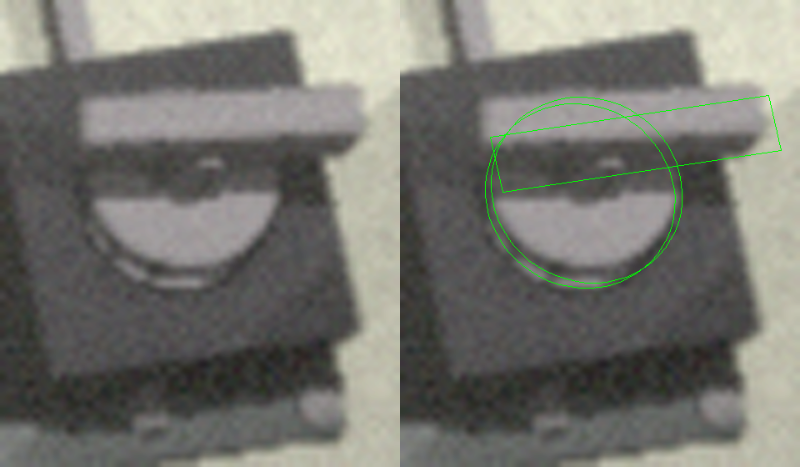

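View pics/s12c.png

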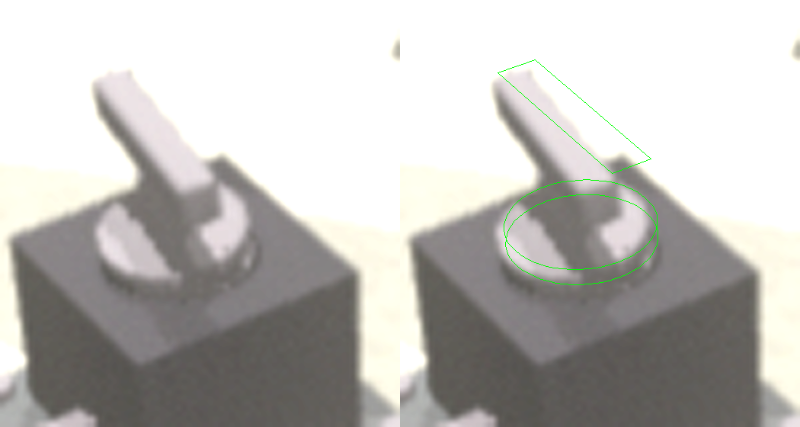

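```bash
python3 - <<'E'
from cell import capture
import cv2
from h import *
s=capture("scene")
out=[]
for n,zc in(("scene6",80),("scene9",80),("scene10",87)):
    x0,y0,k=165,95,6
    im=cv2.convertScaleAbs(cv2.resize(cv2.imread(f"pics/{n}.png")[y0:175,x0:245],None,fx=k,fy=k,interpolation=cv2.INTER_CUBIC),alpha=1.8)
    ctr=np.array([552.7,-62.4])
    a=np.radians(99.4);b=np.array([np.cos(a),np.sin(a)]);q=np.array([-b[1],b[0]])
    P=[np.r_[ctr+35*i*b+7*j*q,zc+48] for i,j in((1,1),(1,-1),(-1,-1),(-1,1))]
    t=np.linspace(0,2*np.pi,60)
    for P in(P,np.c_[ctr[0]+25*np.cos(t),ctr[1]+25*np.sin(t),0*t+zc+6]):
        cv2.polylines(im,[((proj(s,P)-[x0,y0]+.5)*k-.5).astype(np.int32)],True,(0,255,0),1)
    out.append(im)
cv2.imwrite("pics/cmp.png",cv2.resize(np.hstack(out),(798,266)))
E
```

```text
(no output)
```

View pics/cmp.png

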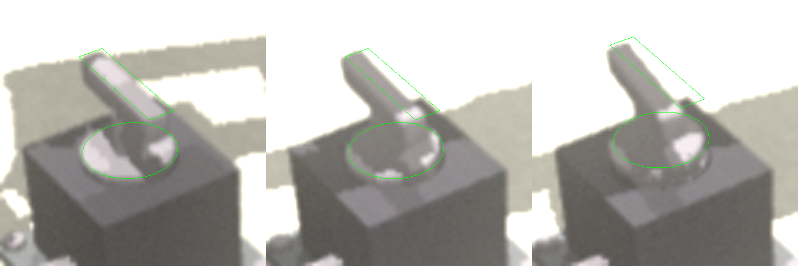

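View pics/scene11.png

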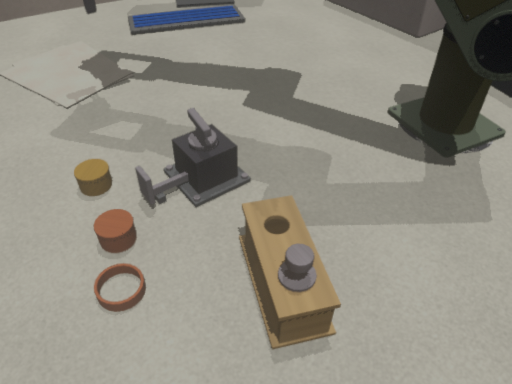

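```bash
python3 plan.py; python3 -c "
from cell import workorder
print(workorder.finish_job())"
```

```text
t 21.32 TCP [ 653.6 -467.6  390.4] tipz 191.4 ang -80.14 tilt 0.0000 w 0.4 q [-0.73  0.72  0.85  0.    1.57  0.67] F [ 0.3 -0.2 -0.3] T [ 0.02 -0.03  0.03]
the job is handed in; nothing more can be done
None
```

The job is done and handed in at about 21.3 s, but the gauge ended up leaning in the socket rather than standing straight.

**What I did:** I took the T-handled gauge from the stand and set it into the socket with its T-bar in line with the wedge bar. I pushed it home until it stopped moving at about 19 N, twisted it 90° and let go. Then I pushed the wedge bar in by its head with closed fingers, to its stop at about 22 N, and moved the arm clear.

**Last checks:**
- **Seating:** before the wedge was driven, the collar was on the rim and the gauge was upright. The gripper had left the T-bar within about 1° of square across the wedge bar.
- **Wedge bar:** both cameras put it at about 56 mm, which is fully in (55 mm) within measurement error.
- **Lift:** the top of the T-bar is at about 135 mm, which fits the 7 mm lift.
- **Lean and twist:** as the wedge lifted it, the loose gauge tipped about 8° towards the wedge head. The T-bar also turned to about 5–6° off square. I think it is resting against the wide socket mouth, so I did not try to straighten it.
- **Surroundings:** the plain plug and the objects near the wedge head look unmoved, and the robot is touching nothing.

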